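Set out the carving chisels by width

ROBOT

A 6-joint arm with a two-finger parallel gripper is mounted at the origin on the work surface. World frame = base frame: x ahead of the robot, y to its left, z up, the work surface at z = 0. Lengths are in mm, angles in rad, forces in N, time in s.
With the tool pointing down it reaches from about 375 to 975 mm from the base axis. Payload 3.8 kg.
Tool frame: the origin (TCP) lies at the very end of the fingers, on their centre line; the grasp point (between the pads) lies 19 mm behind it; z points along the fingers, y is the line along which they close (so a half turn about z gives the same grasp; the last joint's range is limited). The gripper opens to 85 mm and grips with 20 to 120 N. Pads are 22 mm wide; open, the fingers measure 114 mm over their backs; the gripper's body (76 mm by 85 mm) begins 54 mm behind the grasp point. The pads swing forward as they close: fully open they stand 13 mm farther back than shut.
Start: joints at [-1.166, 0.264, 1.604, -0, 1.274, -0.037], TCP at [288.602, -610.186, 231.28] pointing down, gripper open.
Joint ranges: [-2.63, 2.63], [-0.94, 2.18], [0.31, 2.57], [-1.31, 4.45], [0, 2.66], [-2.55, 2.55]. Speed limits (rad/s): [2.57, 2.57, 3.14, 3.14, 3.14, 3.14].

INTERFACE

Orientations are given as [roll, pitch, yaw] about the fixed x, y, z axes, in that order (R = Rz(yaw) Ry(pitch) Rx(roll)).
In Python, from cell import readout, optics, ctrl gives the robot as it stands.
- The arm moves only by the shell command python3 -m inch 'ROWS'. ROWS is JSON, a list of rows, each an object of numbers: "gripper": the opening, from 0 (shut) to 1 (fully open); "dx", "dy", "dz": the shift along the tool's x, y, z normalised to -1 to 1, where 1 is 75 mm; "turn": the turn about the tool's z normalised to -1 to 1, where 1 is pi rad. In form: [{"gripper": .., "dx": .., "dy": .., "dz": .., "turn": ..}, ...]. A call has 1 to 20 rows; each row shifts and turns the commanded pose from where the row before left it, along the tool's axes as they then stand; what a row does not reach is not made up. A row lasts 1/12 s, in which the tool goes at most 41.7 mm and 7.16 degrees, less where a joint would pass 70% of its speed; a pose out of reach is approached as far as the arm can. A call with a number of a shift or a turn outside -1 to 1 is refused whole. A call with a gripper value outside its range is refused whole. The fingers move at their own pace and stop on an object; the grip force is fixed at half the most. Time passes only in rows, so rows that do not move let the fingers close. It gives the time, the measured TCP pose, the force, the opening and the grip force at its end, in the units of the state.
- readout.state(): the state, without advancing time (a new reading comes with each control period).
- optics.capture(name): name is "scene" or "top" or "wrist"; returns the picture (480x640x3 uint8, red, green, blue); there is no depth.
- optics.camera_info(name): a dict with "fovy" (degrees; the focal length in pixels is half the picture's height over the tangent of half this angle, whatever the lens; pixels are square), "cx", "cy" (the principal point, pixels), "world_to_cam" (4x4, takes a point from world to camera coordinates). Camera axes: x right, y up, looking along -z (the intrinsics and any distortion apply to the point x, -y, -z); pixel columns grow to the right and rows downward; lengths in mm; the calibration is good to about 2 mm. The wrist camera is an equidistant fisheye: a pixel r from the principal point sees the ray r / f radians off the axis. A picture is of the moment at which its call begins: read the wrist's pose just before it. camera_info takes no time and is no camera call; for the wrist camera it gives the pose at the moment of the call.
- ctrl.sign_off(): hands the job in; it is judged then, once.
The state is a dict: "time": time; "joints": joint angles; "joint_vel": joint speeds; "joint_efforts": joint torques, N m; "ee_pos": TCP position; "ee_rot": TCP orientation; "force": force on the tool from outside, world axes, zero at the start; "moment": the same for the moment, N m; "grip_width": finger opening in mm; "gripper_force": force on a finger pad.
Only numpy, scipy, OpenCV 4.12 (cv2) and the standard library are available. Lean on these libraries where they do the work, as an engineer would, in place of code of your own. Each camera call takes 0.05 s, during which the arm holds its last target. There are 200 camera calls.

TASK

Lay the four carving chisels into the notches of the wooden rest, one to a notch, in order of blade width, with the narrowest at the end next to the carved printing block and the widest at the far end. Each lies level with the middle of its handle over the middle of the rest, cutting edge towards the robot and bevel up, as they lie now on the bench.

Things in the scene. Friction and masses are not known exactly. Their poses are not given: they have to be found in the camera images.
- chisel_6_handle (a point): chisel with 6 mm wide steel blade and pale bare wood handle, about 85 g. Point: middle of the handle on its axis, 12 mm above what it lies on. Handle octagonal, 24 mm across flats, 90 mm long (x -45 to +45 mm), lying on a flat. x points to the butt; the cutting edge is at x = -98 mm, at axis height; y across, z up (bevel side). Balance point within 20 mm of the point.
- chisel_12_handle (a point): chisel with 12 mm wide steel blade and blue lacquer handle, about 85 g. Point: middle of the handle on its axis, 12 mm above what it lies on. Handle octagonal, 24 mm across flats, 90 mm long (x -45 to +45 mm), lying on a flat. x points to the butt; the cutting edge is at x = -98 mm, at axis height; y across, z up (bevel side). Balance point within 20 mm of the point.
- chisel_20_handle (a point): chisel with 20 mm wide steel blade and black lacquer handle, about 85 g. Point: middle of the handle on its axis, 12 mm above what it lies on. Handle octagonal, 24 mm across flats, 90 mm long (x -45 to +45 mm), lying on a flat. x points to the butt; the cutting edge is at x = -98 mm, at axis height; y across, z up (bevel side). Balance point within 20 mm of the point.
- chisel_30_handle (a point): chisel with 30 mm wide steel blade and green lacquer handle, about 85 g. Point: middle of the handle on its axis, 12 mm above what it lies on. Handle octagonal, 24 mm across flats, 90 mm long (x -45 to +45 mm), lying on a flat. x points to the butt; the cutting edge is at x = -98 mm, at axis height; y across, z up (bevel side). Balance point within 20 mm of the point.
- notch_1 (a point): the first of four alike notches in the fixed wooden chisel rest, at the robot's right; they follow to the left 64 mm apart. Point: where the point of a seated chisel lies, 32 mm above the bench, chisel axes parallel to the notch's: x along it, away from the robot, y to the next notch, z up. Floor 20 mm, teeth tops 35 mm above the bench; 40 mm wide
- notch_2 (a point): the second notch from the robot's right, like notch_1. Each notch is cut through two parallel rails, 10 mm thick along x, with their middles at x = -34 and +34 mm from the point; between them is only the rest's base board, 8 mm thick (100 x 296 mm)
- notch_3 (a point): the third notch from the robot's right, like notch_1 and notch_2 (same axes and sizes)
- notch_4 (a point): the fourth notch from the robot's right, the last at the left end, like notch_1 and notch_2 (same axes and sizes)
- block: the half-carved printing block, pale wood with a dark inked pattern, 200 x 110 x 32 mm (x, y, z), fixed to the bench, origin at the centre of its underside. It stands beyond one end of the rest, left or right; beyond the other end is a grey oilstone in a dark wooden holder, 225 x 85 x 42 mm
There are look-alikes about, which are no part of the job. Of the things shaped like the part that bears chisel_20_handle, the black one is meant. Leave any red look-alike of the part that bears chisel_6_handle alone.

How it is judged:
By the outcome, as a careful person would: the job done as asked, in the order asked, and still so for the second after the job is handed in, with the robot touching nothing.
It also fails if it takes over 96 s, if anything falls off the work surface, if the arm or the gripper's body presses on something with over 40 N, if the wrist force passes 120 N, or if a joint passes its speed limit or range.

## Working session

There is one attempt and no reset: what is moved stays moved. The work goes in short steps, Python scripts to look and compute and a shell command to move; the robot and the scene stay as the last step left them, time stands still between calls to the robot, and variables do not carry over. Pictures are saved under pics/ and viewed, at most 14 in all, crops included, and the job is handed in when it is done.

```bash
mkdir -p pics; ls
python3 - <<'E'
from cell import readout, optics
import cv2
s=readout.state();print(s)
for n in("scene","top"):
    im=optics.capture(n);cv2.imwrite(f"pics/{n}0.png",im[:,:,::-1]);print(n,optics.camera_info(n))
print(optics.camera_info("wrist"))
E
```

```text
pics
{'time': 0.0, 'joints': array([-1.16591580e+00,  2.64768031e-01,  1.60541713e+00,  1.44312666e-05,
        1.27366914e+00, -3.69193850e-02]), 'joint_vel': array([-6.39360279e-04,  8.24140223e-04, -1.22392555e-03,  1.87971431e-03,
       -1.70352048e-03, -5.75434270e-05]), 'joint_efforts': array([-1.63413388e-03, -5.15115523e+01, -3.67310858e+01, -2.59299059e-04,
        1.28886499e-02,  3.35646604e-06]), 'ee_pos': array([ 288.30602848, -609.51022236,  229.92869873]), 'ee_rot': array([-3.13933307e+00, -9.72591779e-05,  4.41795565e-01]), 'force': array([ 0.09620335, -0.10572915, -0.29621797]), 'moment': array([-0.0106117 , -0.09149918, -0.00173317]), 'gripper_force': 0.0, 'grip_width': 85.52032229939852}
scene {'fovy': 54.638383885351466, 'cx': 317.0668626201871, 'cy': 232.16816828779227, 'world_to_cam': array([[ 3.58075184e-01,  9.33568720e-01, -1.52186930e-02,
        -1.55072858e+02],
       [-6.74460063e-01,  2.69895372e-01,  6.87211839e-01,
         2.66868721e+02],
       [ 6.45666932e-01, -2.35809105e-01,  7.26297652e-01,
        -1.52760654e+03],
       [ 0.00000000e+00,  
[... 240 characters left out ...]
-01],
       [ 9.86866017e-01,  3.00486365e-03,  1.61512957e-01,
        -4.67818761e+02],
       [-1.61398145e-01, -2.36843025e-02,  9.86605135e-01,
        -9.55468171e+02],
       [ 0.00000000e+00,  0.00000000e+00,  0.00000000e+00,
         1.00000000e+00]])}
{'fovy': 65.70646984690485, 'cx': 321.67399336602347, 'cy': 244.01443735508232, 'world_to_cam': array([[ 4.26989247e-01, -9.04252599e-01, -2.72381386e-03,
        -6.73314865e+02],
       [ 8.67059207e-01,  4.10277829e-01, -2.82631270e-01,
         3.70247816e+01],
       [ 2.56687581e-01,  1.18318805e-01,  9.59224763e-01,
        -3.79553415e+02],
       [ 0.00000000e+00,  0.00000000e+00,  0.00000000e+00,
         1.00000000e+00]])}
```

View pics/scene0.png

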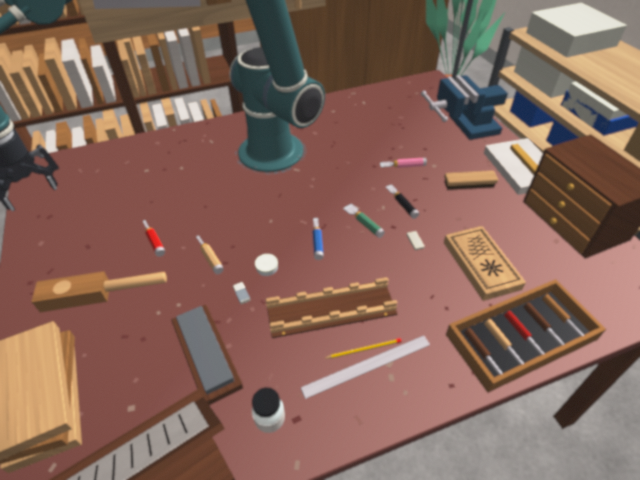

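View pics/top0.png

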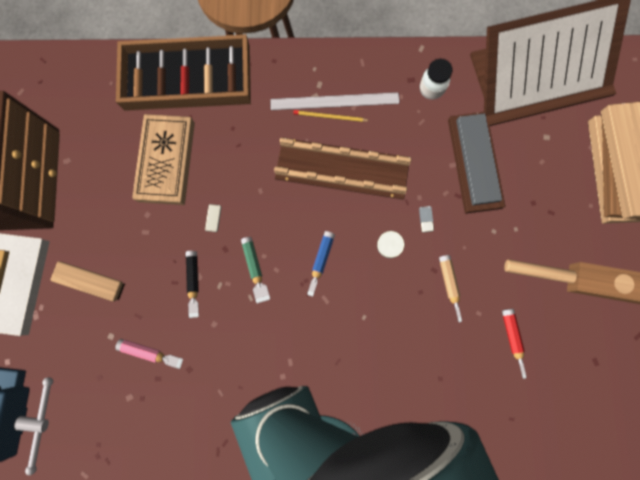

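The scene view shows the rest, with the block beyond its left (+y) end. The top view (up = +x, left = +y) has the chisels at black (192,283), green (255,270), blue (320,263) and pale (450,288). The rest is near (343,167), with the block at (162,158). So the 6 mm goes to notch_4 and the 30 mm to notch_1.

```bash
cat > h.py <<'E'
import numpy as np, cv2
from cell import readout, optics
def ray(ci,n,uv,H=480):
    f=H/2/np.tan(np.radians(ci['fovy'])/2); d=np.array([uv[0]-ci['cx'],uv[1]-ci['cy']])
    if n=='wrist':
        r=np.hypot(*d); th=r/f; s=np.sin(th)/max(r,1e-9); v=np.array([d[0]*s,-d[1]*s,-np.cos(th)])
    else: v=np.array([d[0]/f,-d[1]/f,-1])
    W=ci['world_to_cam']; R=W[:3,:3]; return -R.T@W[:3,3], R.T@v
def pt(ci,n,uv,z):
    o,v=ray(ci,n,uv); return o+v*(z-o[2])/v[2]
def px(ci,n,p):
    W=ci['world_to_cam']; c=W[:3,:3]@p+W[:3,3]; f=240/np.tan(np.radians(ci['fovy'])/2)
    x,y,z=c[0],-c[1],-c[2]
    if n=='wrist':
        r=np.hypot(x,y); k=np.arctan2(r,z)/max(r,1e-9); return np.array([ci['cx']+f*k*x,ci['cy']+f*k*y])
    return np.array([ci['cx']+f*x/z,ci['cy']+f*y/z])
def shot(n,name):
    ci=optics.camera_info(n); im=optics.capture(n)[:,:,::-1].copy(); cv2.imwrite(f'pics/{name}.png',im); return ci,im
E
python3 - <<'E'
from h import *
im=cv2.imread('pics/top0.png'); ci=optics.camera_info('top')
lab=cv2.cvtColor(im,cv2.COLOR_BGR2LAB).astype(float); bg=np.median(lab[230:400,130:530].reshape(-1,3),0)
m=(np.linalg.norm(lab-bg,axis=2)>22).astype(np.uint8)
for k,(x0,y0,x1,y1) in dict(c20=(175,243,210,325),c30=(232,230,276,308),c12=(300,226,340,302),c6=(432,248,470,328)).items():
    n,l,st,_=cv2.connectedComponentsWithStats(m[y0:y1,x0:x1]); i=1+st[1:,4].argmax()
    c=np.argwhere(l==i)[:,::-1]+[x0,y0]; P=np.array([pt(ci,'top',q,12)[:2] for q in c]); 
    mu=P.mean(0); w,V=np.linalg.eigh(np.cov(P.T)); v=V[:,1]*np.sign(V[0,1]); t=(P-mu)@v
    print(k,len(c),'len',np.ptp(t).round(),'mid',(mu+v*(t.max()-45)).round(),'ang',np.degrees(np.arctan2(v[1],v[0])).round(1))
for uv,z in [((275,178),28),((407,191),28),((280,143),28),((410,158),28)]: print(pt(ci,'top',uv,z).round())
ci=optics.camera_info('wrist'); s=readout.state(); y=s['ee_rot'][2]; W=ci['world_to_cam']; d=-W[:3,:3].T@W[:3,3]-s['ee_pos']
c,q=np.cos(y),np.sin(y); print('cam in tool',(c*d[0]+q*d[1]).round(),(q*d[0]-c*d[1]).round(),-d[2].round(), 'look',(W[:3,:3].T@[0,0,-1]).round(2))
E
```

```text
c20 755 len 150.0 mid [409. 283.] ang 5.1
c30 844 len 151.0 mid [442. 155.] ang 17.4
c12 696 len 150.0 mid [454.  -7.] ang -16.9
c6 659 len 148.0 mid [ 401. -276.] ang 12.3
[613. 102.  28.]
[ 584. -190.   28.]
[695.  92.  28.]
[ 659. -198.   28.]
cam in tool 71.0 0.0 -143.0 look [-0.26 -0.12 -0.96]
```

```bash
python3 -m inch '[{"gripper":0.55,"dx":0.383,"dy":-0.369,"dz":-0.018,"turn":0},{"gripper":0.55,"dx":0.383,"dy":-0.369,"dz":-0.018,"turn":0},{"gripper":0.55,"dx":0.383,"dy":-0.369,"dz":-0.018,"turn":0},{"gripper":0.55,"dx":0.383,"dy":-0.369,"dz":-0.018,"turn":0},{"gripper":0.55,"dx":0.383,"dy":-0.369,"dz":-0.018,"turn":0},{"gripper":0.55,"dx":0.383,"dy":-0.369,"dz":-0.018,"turn":0},{"gripper":0.55,"dx":0.383,"dy":-0.369,"dz":-0.018,"turn":0},{"gripper":0.55,"dx":0.383,"dy":-0.369,"dz":-0.018,"turn":0},{"gripper":0.55,"dx":0.383,"dy":-0.369,"dz":-0.018,"turn":0},{"gripper":0.55,"dx":0.383,"dy":-0.369,"dz":-0.018,"turn":0},{"gripper":0.55,"dx":0.383,"dy":-0.369,"dz":-0.018,"turn":0},{"gripper":0.55,"dx":0.383,"dy":-0.369,"dz":-0.018,"turn":0},{"gripper":0.55,"dx":0.383,"dy":-0.369,"dz":-0.018,"turn":0},{"gripper":0.55,"dx":0.383,"dy":-0.369,"dz":-0.018,"turn":0},{"gripper":0.55,"dx":0.383,"dy":-0.369,"dz":-0.018,"turn":0},{"gripper":0.55,"dx":0,"dy":0,"dz":0,"turn":0.0352},{"gripper":0.55,"dx":0,"dy":0,"dz":0,"turn":0.0352},{"gripper":0.55,"dx":0,"dy":0,"dz":0,"turn":0.0352},{"gripper":0.55,"dx":0,"dy":0,"dz":0,"turn":0.0352},{"gripper":0.55,"dx":0,"dy":0,"dz":0,"turn":0}]'
python3 - <<'E'
from h import *
ci,im=shot('wrist','w1'); s=readout.state(); print(s['ee_pos'],s['ee_rot'],s['joints'].round(2))
E
```

```text
time: 1.77
ee_pos: [500.3, -50.3, 251.0]
ee_rot: [-3.141, 0.001, -0.003]
force: [-0.3, -0.2, 0.1]
grip_width: 47.6
gripper_force: 0.0
[500.30769871 -50.5058239  251.0703597 ] [-3.14146977e+00  8.83169830e-04  1.94285499e-03] [-0.15 -0.08  1.94 -0.    1.28  1.42]
```

View pics/w1.png

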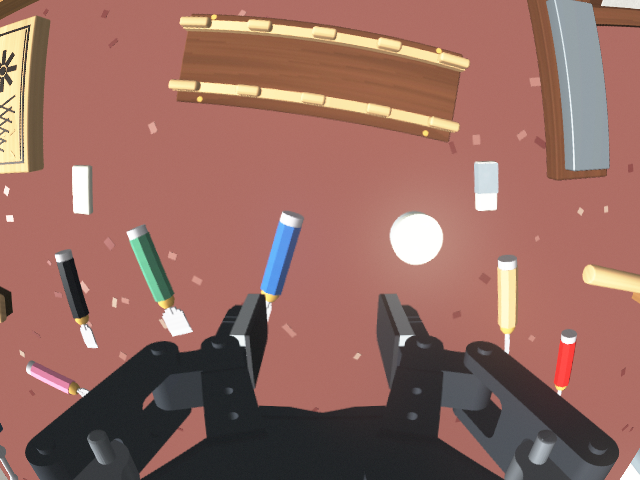

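The wrist view shows the rest's near rail running from (170,86) to (458,127) and its far rail from (182,20) to (468,64). The handle butts are at black (63,255), green (137,230), blue (291,216) and pale (507,260). I'll zoom in on the rest.

Run:
```python
import cv2
im=cv2.imread('pics/w1.png')[5:145,165:475]; a=cv2.resize(im[:,:155],None,fx=5,fy=4.0,interpolation=cv2.INTER_CUBIC)
cv2.imwrite('pics/r1.png',cv2.resize(im,None,fx=2.58,fy=2.58,interpolation=cv2.INTER_CUBIC))
```

```text
(no output)
```

View pics/r1.png

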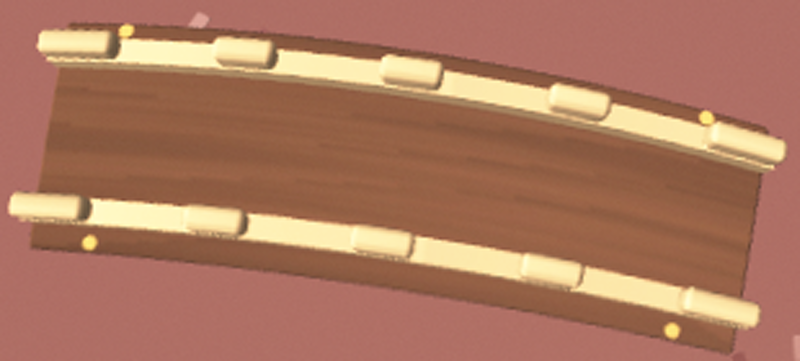

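Run:
```python
from h import *
ci=optics.camera_info('wrist'); im=cv2.imread('pics/w1.png')
C=np.array([(214,216),(381,239),(551,267),(244,50),(411,69),(579,99),(47,205),(720,303),(75,42),(746,141)])/2.58+[165,5]
P=np.array([pt(ci,'wrist',q,35)[:2] for q in C]); L=np.array([(-34,64),(-34,0),(-34,-64),(34,64),(34,0),(34,-64),(-34,132),(-34,-132),(34,132),(34,-132)])
mu=P.mean(0); a=np.angle(((P-mu)@[1,1j]*np.conj(L@[1,1j])).sum()); R=np.array([[np.cos(a),-np.sin(a)],[np.sin(a),np.cos(a)]])
print('rest',mu.round(1),'ang',np.degrees(a).round(2),'res',((P-mu)@R-L).round(1).tolist())
for i,y in enumerate((-96,-32,32,96)): print('notch',i+1,(mu+R@[0,y]).round(1))
lab=cv2.cvtColor(im,cv2.COLOR_BGR2LAB).astype(float); bg=np.median(lab[140:280,20:600].reshape(-1,3),0)
m=(np.linalg.norm(lab-bg,axis=2)>22).astype(np.uint8)
for k,(x0,y0,x1,y1) in dict(c20=(50,245,102,352),c30=(120,222,195,340),c12=(255,205,310,291),c6=(490,250,525,337)).items():
    n,l,st,_=cv2.connectedComponentsWithStats(m[y0:y1,x0:x1]); i=1+st[1:,4].argmax()
    c=np.argwhere(l==i)[:,::-1]+[x0,y0]; P=np.array([pt(ci,'wrist',q,12)[:2] for q in c]); Z=np.array([pt(ci,'wrist',q,0)[:2] for q in c])
    mu=P.mean(0)
    for _ in range(2):
        w,V=np.linalg.eigh(np.cov(P.T)); v=V[:,1]*np.sign(V[0,1]); t=(P-mu)@v; s=(P-mu)@[-v[1],v[0]]
        if _==0: tm=t.max(); k2=(t>tm-80)&(t<tm-12); ln=np.ptp(t); bt=((Z-mu)@v).max(); b=mu+v*bt; P=P[k2]; mu=P.mean(0)
    mid=b-v*45; mid=mu+v*((mid-mu)@v)
    print(k,'len',ln.round(1),'w',np.ptp(s).round(1),'mid',mid.round(1),'ang',np.degrees(np.arctan2(v[1],v[0])).round(1))
```

```text
rest [643.1 -47. ] ang -8.92 res [[1.2, -0.8], [0.3, 0.3], [0.7, 0.8], [-0.6, -1.2], [-0.5, -0.3], [-0.5, 0.5], [0.3, -1.6], [1.0, 2.0], [-0.8, -1.4], [-1.0, 1.8]]
notch 1 [ 628.2 -141.9]
notch 2 [638.1 -78.6]
notch 3 [648.1 -15.4]
notch 4 [658.   47.8]
c20 len 146.3 w 47.2 mid [403.1 280.2] ang 7.5
c30 len 144.1 w 31.4 mid [434.9 151.9] ang 17.3
c12 len 96.6 w 25.5 mid [448.1  -6.2] ang -17.3
c6 len 115.4 w 27.6 mid [ 396.5 -277.3] ang 11.4
```

```bash
python3 -m inch '[{"gripper":0.55,"dx":-0.197,"dy":0.432,"dz":0.192,"turn":0},{"gripper":0.55,"dx":-0.197,"dy":0.432,"dz":0.192,"turn":0},{"gripper":0.55,"dx":-0.197,"dy":0.432,"dz":0.192,"turn":0},{"gripper":0.55,"dx":-0.197,"dy":0.432,"dz":0.192,"turn":0},{"gripper":0.55,"dx":-0.197,"dy":0.432,"dz":0.192,"turn":0},{"gripper":0.55,"dx":-0.197,"dy":0.432,"dz":0.192,"turn":0},{"gripper":0.55,"dx":-0.197,"dy":0.432,"dz":0.192,"turn":0},{"gripper":0.55,"dx":0,"dy":0,"dz":0,"turn":-0.0317},{"gripper":0.55,"dx":0,"dy":0,"dz":0,"turn":-0.0317},{"gripper":0.55,"dx":0,"dy":0,"dz":0,"turn":0},{"gripper":0.55,"dx":0,"dy":0,"dz":0,"turn":0}]'
cat >> h.py <<'E'
def look(name,est,ang,bg=None):
    """handle pose from the wrist near an estimate: mask, axis at z=12, butt by z=0"""
    ci,im=shot('wrist',name); lab=cv2.cvtColor(im,cv2.COLOR_BGR2LAB).astype(float)
    e=np.array([*est,12.]); a=np.radians(ang); u=np.array([np.cos(a),np.sin(a),0]); n=np.array([-u[1],u[0],0])
    bg=np.array([127,148,138.]) if bg is None else bg
    quad=np.array([px(ci,'wrist',e+u*i+n*j) for i,j in((-32,-22),(-32,22),(60,22),(60,-22))]).astype(np.int32)
    g=np.zeros(im.shape[:2],np.uint8); cv2.fillPoly(g,[quad],1)
    bgm=np.array([np.median(lab[...,k][g>0]) for k in range(3)])
    m=(np.linalg.norm(lab-bg,axis=2)>22).astype(np.uint8)&g
    N,l,st,_=cv2.connectedComponentsWithStats(m); i=1+st[1:,4].argmax(); c=np.argwhere(l==i)[:,::-1]
    P=np.array([pt(ci,'wrist',q,12)[:2] for q in c]); Z=np.array([pt(ci,'wrist',q,0)[:2] for q in c])
    mu=P.mean(0); w,V=np.linalg.eigh(np.cov(P.T)); v=V[:,1]*np.sign(V[0,1]); t=(P-mu)@v; s=(P-mu)@[-v[1],v[0]]
    b=((Z-mu)@v).max()-45; mid=mu+v*b
    o=im.copy(); o[l==i]=o[l==i]//2+np.array([0,127,0],np.uint8); cv2.polylines(o,[quad],True,(0,0,255)); cv2.imwrite(f'pics/{name}m.png',o)
    print('n',len(c),'len',np.ptp(t).round(1),'w',np.percentile(s,[1,99]).round(1),'mid',mid.round(1),'ang',np.degrees(np.arctan2(v[1],v[0])).round(2),'bgmed',bgm)
    S=readout.state(); y=S['ee_rot'][2]; d=mid-S['ee_pos'][:2]; 
    print('tcp',S['ee_pos'].round(1),'yaw',np.degrees(y).round(2),'move tool dx,dy mm',(np.cos(y)*d[0]+np.sin(y)*d[1]).round(1),(np.sin(y)*d[0]-np.cos(y)*d[1]).round(1))
E
python3 - <<'E'
from h import *
im=cv2.imread('pics/w1.png'); lab=cv2.cvtColor(im,cv2.COLOR_BGR2LAB); print(np.median(lab[140:280,20:600].reshape(-1,3),0))
look('c6',(396.5,-277.3),11.4,np.median(lab[140:280,20:600].reshape(-1,3),0))
E
```

```text
time: 2.73
ee_pos: [396.7, -277.6, 150.6]
ee_rot: [-3.141, 0.0, 0.197]
force: [0.5, 0.5, 0.3]
grip_width: 46.9
gripper_force: 0.0
[136. 152. 144.]
n 2883 len 77.9 w [-12.8  11.5] mid [ 396.3 -277.1] ang 12.82 bgmed [155. 153. 147.]
tcp [ 397.1 -277.5  150.8] yaw 11.31 move tool dx,dy mm -0.6 -0.5
```

View pics/c6m.png

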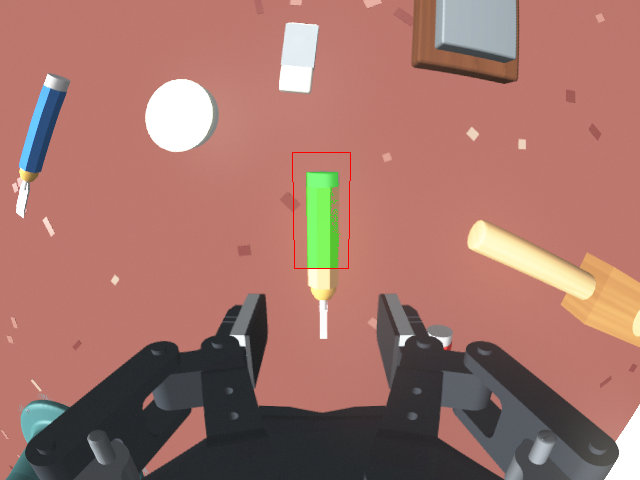

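The view shows the pale chisel centred between the fingers, with its butt at (322,175) and its tip at (323,338). The measurement agrees within 1 mm, so I'll descend and grasp.

```bash
python3 -m inch '[{"gripper":0.55,"dx":-0.008,"dy":-0.007,"dz":0.5,"turn":-0.003},{"gripper":0.55,"dx":0,"dy":0,"dz":0.5,"turn":0},{"gripper":0.55,"dx":0,"dy":0,"dz":0.5,"turn":0},{"gripper":0.55,"dx":0,"dy":0,"dz":0.36,"turn":0},{"gripper":0.55,"dx":0,"dy":0,"dz":0.08,"turn":0},{"gripper":0.55,"dx":0,"dy":0,"dz":0,"turn":0},{"gripper":0,"dx":0,"dy":0,"dz":0,"turn":0},{"gripper":0,"dx":0,"dy":0,"dz":0,"turn":0},{"gripper":0,"dx":0,"dy":0,"dz":0,"turn":0},{"gripper":0,"dx":0,"dy":0,"dz":0,"turn":0},{"gripper":0,"dx":0,"dy":0,"dz":0,"turn":0},{"gripper":0,"dx":0,"dy":0,"dz":0,"turn":0}]'
```

```text
time: 3.78
ee_pos: [398.5, -278.5, 7.7]
ee_rot: [3.138, -0.003, 0.208]
force: [0.1, 1.6, 6.9]
grip_width: 22.5
gripper_force: 60.2
```

The width is 22.5 mm with a 7 N lift, so the pads are probably riding high on the facets. I'll reopen, lower and regrip.

```bash
python3 -m inch '[{"gripper":0.5,"dx":0,"dy":0,"dz":0,"turn":0},{"gripper":0.5,"dx":0,"dy":0,"dz":0,"turn":0},{"gripper":0.5,"dx":0,"dy":0,"dz":0,"turn":0}]'
python3 - <<'E'
from h import *
ci,im=shot('wrist','g6')
s=readout.state(); print(s['ee_pos'],s['ee_rot'],s['force'])
E
```

```text
time: 4.03
ee_pos: [396.4, -277.1, 5.5]
ee_rot: [3.141, -0.0, 0.208]
force: [-0.8, -0.1, -0.1]
grip_width: 42.5
gripper_force: 0.0
[ 396.27254585 -277.00268052    5.33962645] [ 3.14149380e+00 -5.71253867e-05  2.07979780e-01] [ 0.80089644 -0.30716107  0.24688427]
```

View pics/g6.png

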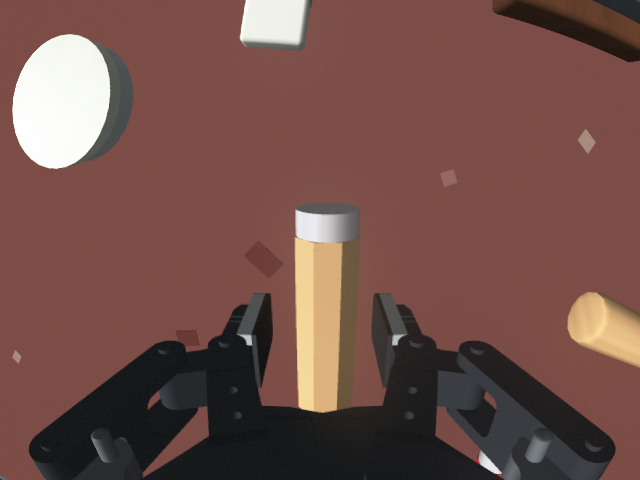

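The chisel is about 2 mm right of centre (butt at (327,210), centre line at column 321), and the fingers are clear of it. I'll lower 3.5 mm and close again.

```bash
python3 -m inch '[{"gripper":0.5,"dx":0,"dy":0.02,"dz":0.047,"turn":0},{"gripper":0.5,"dx":0,"dy":0,"dz":0,"turn":0},{"gripper":0,"dx":0,"dy":0,"dz":0,"turn":0},{"gripper":0,"dx":0,"dy":0,"dz":0,"turn":0},{"gripper":0,"dx":0,"dy":0,"dz":0,"turn":0},{"gripper":0,"dx":0,"dy":0,"dz":0,"turn":0},{"gripper":0,"dx":0,"dy":0,"dz":0,"turn":0},{"gripper":0,"dx":0,"dy":0,"dz":0,"turn":0}]'; python3 -c "
from h import *
s=readout.state(); print(s['ee_pos'],s['force'],s['grip_width'])"
```

```text
time: 4.75
ee_pos: [396.6, -278.4, 1.6]
ee_rot: [-3.141, 0.0, 0.208]
force: [-0.2, -0.1, -0.1]
grip_width: 22.3
gripper_force: 58.8
[ 396.59936238 -278.42891702    1.59413797] [-0.24045421 -0.14334008 -0.05982991] 22.327381111325533
```

```bash
python3 -m inch '[{"gripper":0,"dx":0,"dy":0,"dz":-0.437,"turn":0},{"gripper":0,"dx":0,"dy":0,"dz":-0.437,"turn":0},{"gripper":0,"dx":0,"dy":0,"dz":-0.437,"turn":0},{"gripper":0,"dx":0.3916,"dy":-0.3215,"dz":0,"turn":0},{"gripper":0,"dx":0.3916,"dy":-0.3215,"dz":0,"turn":0},{"gripper":0,"dx":0.3916,"dy":-0.3215,"dz":0,"turn":0},{"gripper":0,"dx":0.3916,"dy":-0.3215,"dz":0,"turn":0},{"gripper":0,"dx":0.3916,"dy":-0.3215,"dz":0,"turn":0},{"gripper":0,"dx":0.3916,"dy":-0.3215,"dz":0,"turn":0},{"gripper":0,"dx":0.3916,"dy":-0.3215,"dz":0,"turn":0},{"gripper":0,"dx":0.3916,"dy":-0.3215,"dz":0,"turn":0},{"gripper":0,"dx":0.3916,"dy":-0.3215,"dz":0,"turn":0},{"gripper":0,"dx":0.3916,"dy":-0.3215,"dz":0,"turn":0},{"gripper":0,"dx":0.3916,"dy":-0.3215,"dz":0,"turn":0},{"gripper":0,"dx":0,"dy":0,"dz":0,"turn":0.0386},{"gripper":0,"dx":0,"dy":0,"dz":0,"turn":0.0386},{"gripper":0,"dx":0,"dy":0,"dz":0,"turn":0.0386},{"gripper":0,"dx":0,"dy":0,"dz":0,"turn":0},{"gripper":0,"dx":0,"dy":0,"dz":0,"turn":0}]'; python3 -c "
from h import *
ci,im=shot('wrist','p6')
s=readout.state(); print(s['ee_pos'],s['ee_rot'],s['force'],s['grip_width'])
z=s['ee_pos'][2]-1.6;y=s['ee_rot'][2];u=np.array([np.cos(y),np.sin(y),0]);e=np.array([*s['ee_pos'][:2],z])
print('butt bottom,top expected',px(ci,'wrist',e+45*u),px(ci,'wrist',e+45*u+[0,0,24]))
a=np.radians(-8.92);u=np.array([np.cos(a),np.sin(a),0]);n=np.array([-u[1],u[0],0]);p=np.array([658,47.8,20])
for x in(-34,34): print('floor edges',x,[px(ci,'wrist',p+u*x+n*j).round(1) for j in(-20,0,20)])
"
```

```text
time: 6.33
ee_pos: [657.7, 47.8, 99.5]
ee_rot: [3.141, 0.001, -0.152]
force: [-0.3, -0.5, -1.2]
grip_width: 22.4
gripper_force: 59.1
[657.68140364  47.68956198  99.66603858] [ 3.14149750e+00  6.55655004e-04 -1.52512650e-01] [ 0.35990705 -0.15168576 -1.59406533] 22.351624905210432
butt bottom,top expected [322.04817035 204.30139521] [322.08989494 217.36306475]
floor edges -34 [array([351.9, 301.2]), array([321.6, 301.2]), array([291.3, 301. ])]
floor edges 34 [array([354.9, 198.7]), array([321.9, 198.5]), array([288.9, 198.5])]
```

View pics/p6.png

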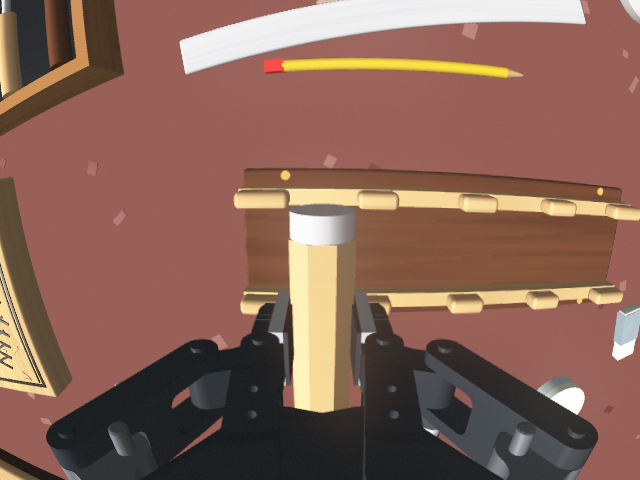

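The pale chisel's butt is at (322,205), as predicted. The notch_4 floor spans columns 288–358, centred on the chisel. Lowering and releasing.

```bash
python3 -m inch '[{"gripper":0,"dx":0,"dy":0,"dz":0.45,"turn":0.001},{"gripper":0,"dx":0,"dy":0,"dz":0.37,"turn":0},{"gripper":0,"dx":0,"dy":0,"dz":0.13,"turn":0},{"gripper":0,"dx":0,"dy":0,"dz":0.06,"turn":0},{"gripper":0,"dx":0,"dy":0,"dz":0.02,"turn":0},{"gripper":0,"dx":0,"dy":0,"dz":0,"turn":0},{"gripper":0,"dx":0,"dy":0,"dz":0,"turn":0}]'
```

```text
time: 6.97
ee_pos: [659.4, 47.7, 24.4]
ee_rot: [-3.141, -0.003, -0.158]
force: [-0.6, 0.4, -0.2]
grip_width: 22.5
gripper_force: 59.2
```

```bash
python3 -m inch '[{"gripper":0,"dx":0,"dy":0,"dz":0.01,"turn":0},{"gripper":0,"dx":0,"dy":0,"dz":0,"turn":0},{"gripper":0.5,"dx":0,"dy":0,"dz":0,"turn":0},{"gripper":0.5,"dx":0,"dy":0,"dz":0,"turn":0},{"gripper":0.5,"dx":0,"dy":0,"dz":0,"turn":0},{"gripper":0.5,"dx":0,"dy":0,"dz":0,"turn":0},{"gripper":0.5,"dx":0,"dy":0,"dz":-0.3,"turn":0},{"gripper":0.5,"dx":0,"dy":0,"dz":-0.5,"turn":0},{"gripper":0.5,"dx":0,"dy":0,"dz":-0.5,"turn":0},{"gripper":0.5,"dx":0,"dy":0,"dz":-0.4,"turn":0},{"gripper":0.5,"dx":0,"dy":0,"dz":0,"turn":0},{"gripper":0.5,"dx":0,"dy":0,"dz":0,"turn":0}]'; python3 -c "
from h import *
ci,im=shot('wrist','q6')
s=readout.state(); print(s['ee_pos'],s['ee_rot'],s['joints'].round(2))
a=np.radians(-8.92);u=np.array([np.cos(a),np.sin(a),0]);n=np.array([-u[1],u[0],0]);p=np.array([658,47.8,20])
print(px(ci,'wrist',p+45*u),px(ci,'wrist',p-98*u+[0,0,12]))
"
```

```text
time: 7.97
ee_pos: [660.4, 47.8, 153.3]
ee_rot: [-3.14, -0.007, -0.159]
force: [0.8, -1.0, -0.6]
grip_width: 42.9
gripper_force: 0.0
[658.5554412   47.77368137 150.64618932] [-3.14117840e+00 -2.04738739e-03 -1.58852483e-01] [0.03 0.29 1.72 0.   1.13 1.76]
[322.34700064 176.86878015] [322.89269392 352.82653141]
```

View pics/q6.png

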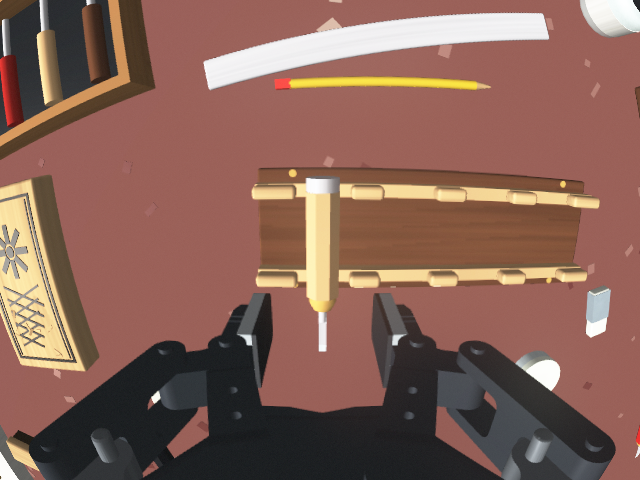

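The pale chisel is seated in notch_4, with its butt at (322,177) and tip at (322,351), both as predicted within a pixel or two. Next is the blue 12 mm.

```bash
python3 -m inch '[{"gripper":0.55,"dx":-0.4427,"dy":0.1925,"dz":0.112,"turn":0},{"gripper":0.55,"dx":-0.4427,"dy":0.1925,"dz":0.112,"turn":0},{"gripper":0.55,"dx":-0.4427,"dy":0.1925,"dz":0.112,"turn":0},{"gripper":0.55,"dx":-0.4427,"dy":0.1925,"dz":0.112,"turn":0},{"gripper":0.55,"dx":-0.4427,"dy":0.1925,"dz":0.112,"turn":0},{"gripper":0.55,"dx":-0.4427,"dy":0.1925,"dz":0.112,"turn":0},{"gripper":0.55,"dx":0,"dy":0,"dz":0,"turn":0.0228},{"gripper":0.55,"dx":0,"dy":0,"dz":0,"turn":0.0228},{"gripper":0.55,"dx":0,"dy":0,"dz":0,"turn":0},{"gripper":0.55,"dx":0,"dy":0,"dz":0,"turn":0}]';python3 - <<'E'
from h import *
look('c12',(448.1,-6.2),-17.3,np.array([136,152,144.]))
E
```

```text
time: 8.85
ee_pos: [446.4, -6.2, 97.8]
ee_rot: [3.141, 0.002, -0.3]
force: [0.6, -0.2, 0.7]
grip_width: 46.9
gripper_force: 0.0
n 4994 len 82.6 w [-13.9  16.2] mid [452.8  -6.4] ang -15.01 bgmed [157. 154. 137.]
tcp [447.   -6.2  98.2] yaw -17.2 move tool dx,dy mm 5.6 -1.6
```

View pics/c12m.png

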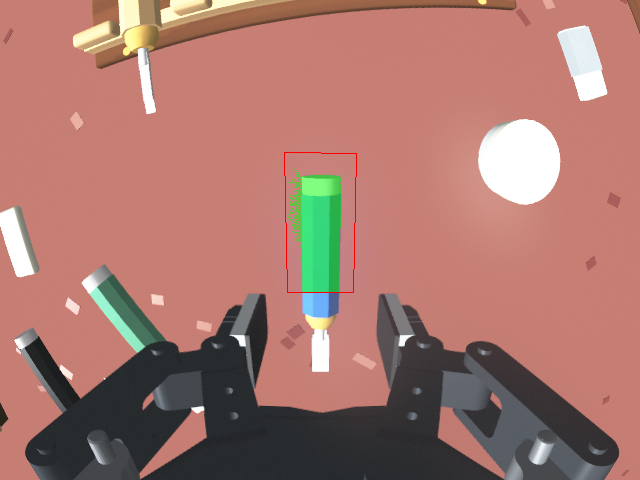

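The blue chisel is centred between the fingers, with its butt at (321,176) and tip at (320,371). The mask leaked a little on the left, so I'll use these two points directly.

Run:
```python
from h import *
ci=optics.camera_info('wrist'); s=readout.state()
B=pt(ci,'wrist',(321.5,175.5),0)[:2]; T=pt(ci,'wrist',(320,371),12)[:2]; u=(B-T)/np.linalg.norm(B-T)
print(np.linalg.norm(B-T),'mid',B-45*u,T+98*u,'ang',np.degrees(np.arctan2(u[1],u[0])),s['ee_pos'],np.degrees(s['ee_rot'][2]))
```

```text
141.7249779064887 mid [448.41282632  -6.22246274] [449.62753227  -6.60998151] ang -17.693863104522364 [447.04362093  -6.23457315  98.24929932] -17.199440774515825
```

```bash
python3 -m inch '[{"gripper":0.55,"dx":0.025,"dy":0,"dz":0.5,"turn":0.002},{"gripper":0.55,"dx":0,"dy":0,"dz":0.5,"turn":0},{"gripper":0.55,"dx":0,"dy":0,"dz":0.2,"turn":0},{"gripper":0.55,"dx":0,"dy":0,"dz":0.085,"turn":0},{"gripper":0.55,"dx":0,"dy":0,"dz":0,"turn":0},{"gripper":0,"dx":0,"dy":0,"dz":0,"turn":0},{"gripper":0,"dx":0,"dy":0,"dz":0,"turn":0},{"gripper":0,"dx":0,"dy":0,"dz":0,"turn":0},{"gripper":0,"dx":0,"dy":0,"dz":0,"turn":0},{"gripper":0,"dx":0,"dy":0,"dz":0,"turn":0},{"gripper":0,"dx":0,"dy":0,"dz":0,"turn":0},{"gripper":0,"dx":0,"dy":0,"dz":0,"turn":0}]'; python3 -c "
from h import *
s=readout.state(); print(s['ee_pos'],s['ee_rot'],s['force'],s['grip_width'])"
```

```text
time: 9.9
ee_pos: [451.2, -6.9, 4.4]
ee_rot: [-3.141, -0.003, -0.308]
force: [-0.9, -0.8, 5.7]
grip_width: 22.6
gripper_force: 60.1
[451.22026535  -6.92703075   4.35584576] [-3.14067022 -0.00349739 -0.30833838] [-0.92184826 -0.78648693  5.73923053] 22.582588616604838
```

```bash
python3 -m inch '[{"gripper":0,"dx":0,"dy":0,"dz":-0.31,"turn":0},{"gripper":0,"dx":0,"dy":0,"dz":-0.5,"turn":0},{"gripper":0,"dx":0,"dy":0,"dz":-0.5,"turn":0},{"gripper":0,"dx":0.513,"dy":-0.138,"dz":0,"turn":0},{"gripper":0,"dx":0.513,"dy":-0.138,"dz":0,"turn":0},{"gripper":0,"dx":0.513,"dy":-0.138,"dz":0,"turn":0},{"gripper":0,"dx":0.513,"dy":-0.138,"dz":0,"turn":0},{"gripper":0,"dx":0.513,"dy":-0.138,"dz":0,"turn":0},{"gripper":0,"dx":0,"dy":0,"dz":0,"turn":-0.0243},{"gripper":0,"dx":0,"dy":0,"dz":0,"turn":-0.0243},{"gripper":0,"dx":0,"dy":0,"dz":0,"turn":0},{"gripper":0,"dx":0,"dy":0,"dz":0,"turn":0},{"gripper":0,"dx":0,"dy":0,"dz":0,"turn":0}]'
cat >> h.py <<'E'
def over(name,notch):
    ci,im=shot('wrist',name); s=readout.state(); print(s['ee_pos'].round(1),s['ee_rot'].round(4),s['force'].round(1),s['grip_width'])
    z=s['ee_pos'][2]-1.6;y=s['ee_rot'][2];u=np.array([np.cos(y),np.sin(y),0]);e=np.array([*s['ee_pos'][:2],z])
    print('expected butt bottom/top',px(ci,'wrist',e+45*u).round(1),px(ci,'wrist',e+45*u+[0,0,24]).round(1))
    a=np.radians(-8.92);u=np.array([np.cos(a),np.sin(a),0]);n=np.array([-u[1],u[0],0]);p=np.array([643.1,-47,20])+n*(notch*64-160)
    print('floor far rail',[px(ci,'wrist',p+u*34+n*j).round(1) for j in(-20,0,20)],'seated butt/tip',px(ci,'wrist',p+45*u).round(1),px(ci,'wrist',p-98*u+[0,0,12]).round(1))
    d=p[:2]-s['ee_pos'][:2]; print('dx dy mm to notch',(np.cos(y)*d[0]+np.sin(y)*d[1]).round(1),(np.sin(y)*d[0]-np.cos(y)*d[1]).round(1),'turn',((y-a)/np.pi).round(4))
E
python3 -c "
from h import *
over('p12',3)"
```

```text
time: 10.98
ee_pos: [647.7, -15.9, 100.9]
ee_rot: [3.142, 0.001, -0.158]
force: [-0.4, -0.2, -1.0]
grip_width: 22.5
gripper_force: 59.3
[647.8 -15.9 101.1] [ 3.1416e+00  1.0000e-04 -1.5720e-01] [ 0.1 -1.  -0.7] 22.440094170768386
expected butt bottom/top [321.5 204.3] [321.5 217.4]
floor far rail [array([353.5, 198.4]), array([320.7, 198.3]), array([287.9, 198.6])] seated butt/tip [320.7 180.4] [321.3 387.9]
dx dy mm to notch 0.2 -0.5 turn -0.0005
```

View pics/p12.png

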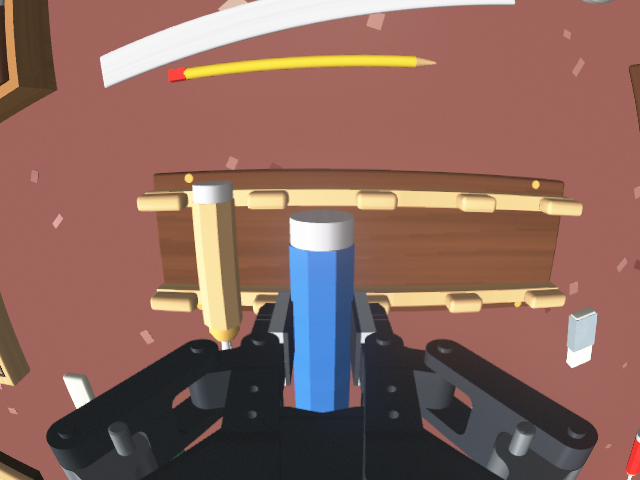

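The blue chisel's butt is at (322,212), about 8 px low, so it sits about 3.5 mm back in the hand. It is laterally centred on the notch (floor 288–357). I'll shift forward 3.5 mm and lower.

```bash
python3 -m inch '[{"gripper":0,"dx":0.047,"dy":0,"dz":0.45,"turn":0},{"gripper":0,"dx":0,"dy":0,"dz":0.37,"turn":0},{"gripper":0,"dx":0,"dy":0,"dz":0.13,"turn":0},{"gripper":0,"dx":0,"dy":0,"dz":0.06,"turn":0},{"gripper":0,"dx":0,"dy":0,"dz":0.02,"turn":0},{"gripper":0,"dx":0,"dy":0,"dz":0.01,"turn":0},{"gripper":0,"dx":0,"dy":0,"dz":0,"turn":0},{"gripper":0.5,"dx":0,"dy":0,"dz":0,"turn":0},{"gripper":0.5,"dx":0,"dy":0,"dz":0,"turn":0},{"gripper":0.5,"dx":0,"dy":0,"dz":0,"turn":0},{"gripper":0.5,"dx":0,"dy":0,"dz":0,"turn":0},{"gripper":0.5,"dx":0,"dy":0,"dz":-0.3,"turn":0},{"gripper":0.5,"dx":0,"dy":0,"dz":-0.5,"turn":0},{"gripper":0.5,"dx":0,"dy":0,"dz":-0.5,"turn":0},{"gripper":0.5,"dx":0,"dy":0,"dz":-0.4,"turn":0},{"gripper":0.5,"dx":0,"dy":0,"dz":0,"turn":0},{"gripper":0.5,"dx":0,"dy":0,"dz":0,"turn":0}]'; python3 -c "
from h import *
over('q12',3)"
```

```text
time: 12.45
ee_pos: [654.2, -16.6, 154.1]
ee_rot: [-3.141, -0.007, -0.156]
force: [0.4, 0.4, -1.4]
grip_width: 42.5
gripper_force: 0.0
[652.4 -16.5 151.5] [-3.1414e+00 -2.0000e-03 -1.5580e-01] [-0.7  1.  -0.7] 42.95169337133156
expected butt bottom/top [322.1 207.5] [322.1 220.3]
floor far rail [array([348.1, 196.6]), array([321.5, 196.5]), array([295. , 196.6])] seated butt/tip [321.5 182.1] [321.6 356.2]
dx dy mm to notch -4.5 -0.4 turn -0.0
```

View pics/q12.png

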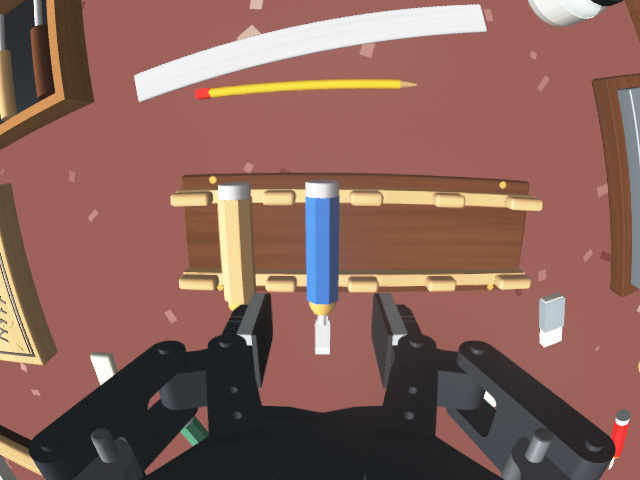

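The blue chisel is seated in notch_3: butt at (322,181) and tip at (322,354), within 1–2 px. Next is the black 20 mm.

```bash
python3 -m inch '[{"gripper":0.55,"dx":-0.3888,"dy":-0.3399,"dz":0.068,"turn":0},{"gripper":0.55,"dx":-0.3888,"dy":-0.3399,"dz":0.068,"turn":0},{"gripper":0.55,"dx":-0.3888,"dy":-0.3399,"dz":0.068,"turn":0},{"gripper":0.55,"dx":-0.3888,"dy":-0.3399,"dz":0.068,"turn":0},{"gripper":0.55,"dx":-0.3888,"dy":-0.3399,"dz":0.068,"turn":0},{"gripper":0.55,"dx":-0.3888,"dy":-0.3399,"dz":0.068,"turn":0},{"gripper":0.55,"dx":-0.3888,"dy":-0.3399,"dz":0.068,"turn":0},{"gripper":0.55,"dx":-0.3888,"dy":-0.3399,"dz":0.068,"turn":0},{"gripper":0.55,"dx":-0.3888,"dy":-0.3399,"dz":0.068,"turn":0},{"gripper":0.55,"dx":-0.3888,"dy":-0.3399,"dz":0.068,"turn":0},{"gripper":0.55,"dx":0,"dy":0,"dz":0,"turn":-0.0267},{"gripper":0.55,"dx":0,"dy":0,"dz":0,"turn":-0.0267},{"gripper":0.55,"dx":0,"dy":0,"dz":0,"turn":-0.0267},{"gripper":0.55,"dx":0,"dy":0,"dz":0,"turn":0},{"gripper":0.55,"dx":0,"dy":0,"dz":0,"turn":0},{"gripper":0.55,"dx":0,"dy":0,"dz":0,"turn":0}]'
python3 - <<'E'
from h import *
look('c20',(403,281),5.5,np.array([136,152,144.]))
E
```

```text
time: 13.83
ee_pos: [402.6, 280.0, 98.3]
ee_rot: [3.141, 0.002, 0.094]
force: [0.3, -0.4, -0.4]
grip_width: 46.8
gripper_force: 0.0
n 4686 len 78.8 w [-14.6  12.5] mid [404.1 281.7] ang 5.74 bgmed [148. 152. 143.]
tcp [402.9 280.1  98.7] yaw 5.37 move tool dx,dy mm 1.4 -1.5
```

View pics/c20m.png

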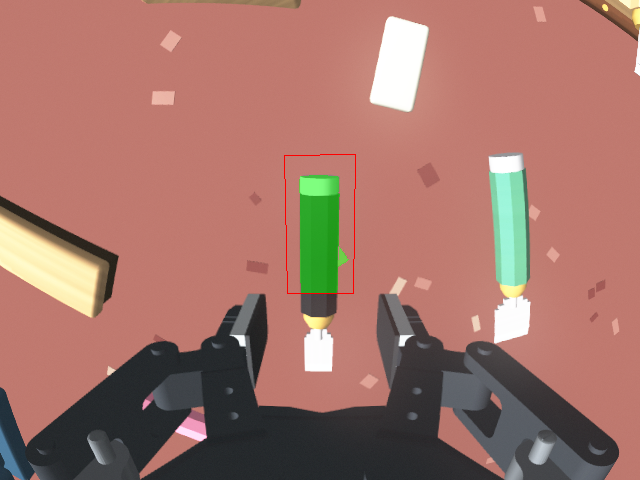

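The black chisel is centred, with its butt at (320,175) and tip at (318,371). Green is also visible, with its butt at (507,155) and tip at about (513,335).

Run:
```python
from h import *
ci=optics.camera_info('wrist'); s=readout.state()
for b,t in(((320,175.5),(318.5,371)),((507,154),(513,337))):
    B=pt(ci,'wrist',b,0)[:2]; T=pt(ci,'wrist',t,12)[:2]; u=(B-T)/np.linalg.norm(B-T)
    print(np.linalg.norm(B-T),'mid',B-45*u,T+98*u,'ang',np.degrees(np.arctan2(u[1],u[0])))
y=s['ee_rot'][2];print(s['ee_pos'],np.degrees(y))
```

```text
141.94733786817284 mid [404.06045727 281.83157248] [405.10940376 281.91994013] ang 4.815466535791535
140.4377036084727 mid [436.68464552 146.19818441] [439.16943316 146.82363879] ang 14.128602864380507
[402.91897026 280.05635247  98.65670772] 5.373814414203256
```

```bash
python3 -m inch '[{"gripper":0.55,"dx":0.021,"dy":-0.021,"dz":0.5,"turn":0.002},{"gripper":0.55,"dx":0,"dy":0,"dz":0.5,"turn":0},{"gripper":0.55,"dx":0,"dy":0,"dz":0.2,"turn":0},{"gripper":0.55,"dx":0,"dy":0,"dz":0.09,"turn":0},{"gripper":0.55,"dx":0,"dy":0,"dz":0,"turn":0},{"gripper":0.55,"dx":0,"dy":0,"dz":0,"turn":0},{"gripper":0.55,"dx":0,"dy":0,"dz":0,"turn":0},{"gripper":0.55,"dx":0,"dy":0,"dz":0,"turn":0},{"gripper":0.55,"dx":0,"dy":0,"dz":0,"turn":0},{"gripper":0,"dx":0,"dy":0,"dz":0,"turn":0},{"gripper":0,"dx":0,"dy":0,"dz":0,"turn":0},{"gripper":0,"dx":0,"dy":0,"dz":0,"turn":0},{"gripper":0,"dx":0,"dy":0,"dz":0,"turn":0},{"gripper":0,"dx":0,"dy":0,"dz":0,"turn":0},{"gripper":0,"dx":0,"dy":0,"dz":0,"turn":0},{"gripper":0,"dx":0,"dy":0,"dz":0,"turn":0}]'
```

```text
time: 15.22
ee_pos: [405.4, 282.8, 3.7]
ee_rot: [-3.141, -0.001, 0.09]
force: [-0.4, -0.8, 5.8]
grip_width: 22.4
gripper_force: 59.4
```

```bash
python3 -m inch '[{"gripper":0,"dx":0,"dy":0,"dz":-0.31,"turn":0},{"gripper":0,"dx":0,"dy":0,"dz":-0.5,"turn":0},{"gripper":0,"dx":0,"dy":0,"dz":-0.5,"turn":0},{"gripper":0,"dx":0.2428,"dy":0.4605,"dz":0,"turn":0},{"gripper":0,"dx":0.2428,"dy":0.4605,"dz":0,"turn":0},{"gripper":0,"dx":0.2428,"dy":0.4605,"dz":0,"turn":0},{"gripper":0,"dx":0.2428,"dy":0.4605,"dz":0,"turn":0},{"gripper":0,"dx":0.2428,"dy":0.4605,"dz":0,"turn":0},{"gripper":0,"dx":0.2428,"dy":0.4605,"dz":0,"turn":0},{"gripper":0,"dx":0.2428,"dy":0.4605,"dz":0,"turn":0},{"gripper":0,"dx":0.2428,"dy":0.4605,"dz":0,"turn":0},{"gripper":0,"dx":0.2428,"dy":0.4605,"dz":0,"turn":0},{"gripper":0,"dx":0.2428,"dy":0.4605,"dz":0,"turn":0},{"gripper":0,"dx":0.2428,"dy":0.4605,"dz":0,"turn":0},{"gripper":0,"dx":0,"dy":0,"dz":0,"turn":0.0391},{"gripper":0,"dx":0,"dy":0,"dz":0,"turn":0.0391},{"gripper":0,"dx":0,"dy":0,"dz":0,"turn":0},{"gripper":0,"dx":0,"dy":0,"dz":0,"turn":0},{"gripper":0,"dx":0,"dy":0,"dz":0,"turn":0}]'
python3 - <<'E'
from h import *
over('p20',2)
im=cv2.imread('pics/p20.png'); b=cv2.imread('pics/p12.png')
for f in (b,im): print([(r,f[r,321].tolist()) for r in range(192,254,3)])
E
```

```text
time: 16.8
ee_pos: [637.7, -77.7, 100.6]
ee_rot: [-3.142, 0.001, -0.153]
force: [0.6, 0.5, -0.6]
grip_width: 22.6
gripper_force: 59.4
[637.8 -77.6 100.7] [ 3.1416e+00  6.0000e-04 -1.5290e-01] [-0.1 -0.6 -1.5] 22.310472453650124
expected butt bottom/top [321.3 204.2] [321.2 217.3]
floor far rail [array([356.1, 198.1]), array([323.2, 197.9]), array([290.4, 197.9])] seated butt/tip [323.3 179.9] [322.6 387.7]
dx dy mm to notch 0.5 1.0 turn 0.0009
[(192, [166, 227, 251]), (195, [166, 227, 251]), (198, [167, 228, 251]), (201, [168, 228, 251]), (204, [168, 228, 251]), (207, [77, 97, 143]), (210, [113, 112, 121]), (213, [113, 112, 119]), (216, [113, 112, 120]), (219, [113, 113, 120]), (222, [115, 114, 120]), (225, [244, 243, 244]), (228, [243, 242, 243]), (231, [244, 243, 243]), (234, [244, 242, 243]), (237, [244, 243, 243]), (240, [244, 242, 243]), (243, [244, 243, 244]), (246, [244, 242, 243]), (249, [244, 243, 243]), (252, [227, 149, 96])]
[(192, [159, 222, 248]), (195, [160, 222, 248]), (198, [161, 222, 248]), (201, [159, 222, 248]), (204, [159, 222, 248]), (207, [109, 110, 116]), (210, [111, 112, 120]), (213, [112, 112, 120]), (216, [110, 112, 118]), (219, [244, 243, 244]), (222, [244, 243, 244]), (225, [244, 243, 244]), (228, [244, 243, 244]), (231, [244, 243, 244]), (234, [244, 243, 244]), (237, [244, 243, 243]), (240, [244, 243, 244]), (243, [244, 242, 243]), (246, [229, 227, 228]), (249, [69, 68, 72]), (252, [68, 67, 71])]
```

The black chisel's top butt edge is at row 218 (expected 217), so it is well held. Lowering into notch_2.

```bash
python3 -m inch '[{"gripper":0,"dx":0.008,"dy":0.013,"dz":0.45,"turn":0.0009},{"gripper":0,"dx":0,"dy":0,"dz":0.37,"turn":0},{"gripper":0,"dx":0,"dy":0,"dz":0.13,"turn":0},{"gripper":0,"dx":0,"dy":0,"dz":0.06,"turn":0},{"gripper":0,"dx":0,"dy":0,"dz":0.02,"turn":0},{"gripper":0,"dx":0,"dy":0,"dz":0,"turn":0},{"gripper":0,"dx":0,"dy":0,"dz":0,"turn":0},{"gripper":0,"dx":0,"dy":0,"dz":0,"turn":0},{"gripper":0.5,"dx":0,"dy":0,"dz":0,"turn":0},{"gripper":0.5,"dx":0,"dy":0,"dz":0,"turn":0},{"gripper":0.5,"dx":0,"dy":0,"dz":0,"turn":0},{"gripper":0.5,"dx":0,"dy":0,"dz":0,"turn":0},{"gripper":0.5,"dx":0,"dy":0,"dz":-0.3,"turn":0},{"gripper":0.5,"dx":0,"dy":0,"dz":-0.5,"turn":0},{"gripper":0.5,"dx":0,"dy":0,"dz":-0.5,"turn":0},{"gripper":0.5,"dx":0,"dy":0,"dz":-0.4,"turn":0},{"gripper":0.5,"dx":0,"dy":0,"dz":0,"turn":0},{"gripper":0.5,"dx":0,"dy":0,"dz":0,"turn":0},{"gripper":0.5,"dx":0,"dy":0,"dz":0,"turn":0}]'
python3 -c "
from h import *
over('q20',2)"
```

```text
time: 18.43
ee_pos: [638.4, -79.2, 151.1]
ee_rot: [3.142, 0.0, -0.159]
force: [0.5, -0.9, -0.8]
grip_width: 42.7
gripper_force: 0.0
[637.6 -79.  149.8] [-3.1416e+00  2.4000e-03 -1.5890e-01] [-0.2  0.4 -0.7] 42.989353500049006
expected butt bottom/top [321.5 205.8] [321.5 218.9]
floor far rail [array([347.9, 188.1]), array([320.9, 188.1]), array([294. , 188.3])] seated butt/tip [320.9 173.4] [321.6 351. ]
dx dy mm to notch 0.5 -0.5 turn -0.001
```

```bash
python3 -m inch '[{"gripper":0.55,"dx":-0.392,"dy":-0.323,"dz":0.083,"turn":0},{"gripper":0.55,"dx":-0.392,"dy":-0.323,"dz":0.083,"turn":0},{"gripper":0.55,"dx":-0.392,"dy":-0.323,"dz":0.083,"turn":0},{"gripper":0.55,"dx":-0.392,"dy":-0.323,"dz":0.083,"turn":0},{"gripper":0.55,"dx":-0.392,"dy":-0.323,"dz":0.083,"turn":0},{"gripper":0.55,"dx":-0.392,"dy":-0.323,"dz":0.083,"turn":0},{"gripper":0.55,"dx":-0.392,"dy":-0.323,"dz":0.083,"turn":0},{"gripper":0.55,"dx":-0.392,"dy":-0.323,"dz":0.083,"turn":0},{"gripper":0.55,"dx":0,"dy":0,"dz":0,"turn":-0.0347},{"gripper":0.55,"dx":0,"dy":0,"dz":0,"turn":-0.0347},{"gripper":0.55,"dx":0,"dy":0,"dz":0,"turn":-0.0347},{"gripper":0.55,"dx":0,"dy":0,"dz":0,"turn":-0.0347},{"gripper":0.55,"dx":0,"dy":0,"dz":0,"turn":0},{"gripper":0.55,"dx":0,"dy":0,"dz":0,"turn":0},{"gripper":0.55,"dx":0,"dy":0,"dz":0,"turn":0}]'
python3 - <<'E'
from h import *
look('c30',(436,149.5),16,np.array([136,152,144.]))
E
```

```text
time: 19.73
ee_pos: [436.3, 149.1, 100.4]
ee_rot: [-3.142, 0.002, 0.274]
force: [0.8, -0.1, 0.4]
grip_width: 47.0
gripper_force: 0.0
n 4525 len 78.6 w [-12.3  12.3] mid [435.7 152.4] ang 16.78 bgmed [150. 151. 144.]
tcp [436.5 149.1 100.7] yaw 15.74 move tool dx,dy mm 0.1 -3.4
```

View pics/c30m.png

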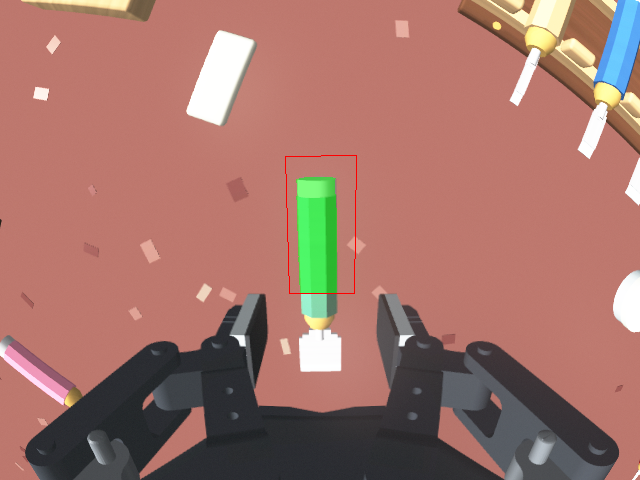

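The green chisel's mask is clean, with its butt at (317,178) and tip at (320,371). I'll shift 3 mm left, turn 1° and grasp.

```bash
python3 -m inch '[{"gripper":0.55,"dx":0.01,"dy":-0.042,"dz":0.5,"turn":-0.005},{"gripper":0.55,"dx":0,"dy":0,"dz":0.5,"turn":0},{"gripper":0.55,"dx":0,"dy":0,"dz":0.22,"turn":0},{"gripper":0.55,"dx":0,"dy":0,"dz":0.095,"turn":0},{"gripper":0.55,"dx":0,"dy":0,"dz":0,"turn":0},{"gripper":0.55,"dx":0,"dy":0,"dz":0,"turn":0},{"gripper":0.55,"dx":0,"dy":0,"dz":0,"turn":0},{"gripper":0.55,"dx":0,"dy":0,"dz":0,"turn":0},{"gripper":0.55,"dx":0,"dy":0,"dz":0,"turn":0},{"gripper":0,"dx":0,"dy":0,"dz":0,"turn":0},{"gripper":0,"dx":0,"dy":0,"dz":0,"turn":0},{"gripper":0,"dx":0,"dy":0,"dz":0,"turn":0},{"gripper":0,"dx":0,"dy":0,"dz":0,"turn":0},{"gripper":0,"dx":0,"dy":0,"dz":0,"turn":0},{"gripper":0,"dx":0,"dy":0,"dz":0,"turn":0},{"gripper":0,"dx":0,"dy":0,"dz":0,"turn":0}]'
```

```text
time: 21.12
ee_pos: [437.8, 152.8, 3.8]
ee_rot: [3.142, -0.001, 0.293]
force: [-1.7, 0.4, 6.8]
grip_width: 22.6
gripper_force: 59.3
```

```bash
python3 -m inch '[{"gripper":0,"dx":0,"dy":0,"dz":-0.31,"turn":0},{"gripper":0,"dx":0,"dy":0,"dz":-0.5,"turn":0},{"gripper":0,"dx":0,"dy":0,"dz":-0.5,"turn":0},{"gripper":0,"dx":0.1458,"dy":0.499,"dz":0,"turn":0},{"gripper":0,"dx":0.1458,"dy":0.499,"dz":0,"turn":0},{"gripper":0,"dx":0.1458,"dy":0.499,"dz":0,"turn":0},{"gripper":0,"dx":0.1458,"dy":0.499,"dz":0,"turn":0},{"gripper":0,"dx":0.1458,"dy":0.499,"dz":0,"turn":0},{"gripper":0,"dx":0.1458,"dy":0.499,"dz":0,"turn":0},{"gripper":0,"dx":0.1458,"dy":0.499,"dz":0,"turn":0},{"gripper":0,"dx":0.1458,"dy":0.499,"dz":0,"turn":0},{"gripper":0,"dx":0.1458,"dy":0.499,"dz":0,"turn":0},{"gripper":0,"dx":0,"dy":0,"dz":0,"turn":0.0356},{"gripper":0,"dx":0,"dy":0,"dz":0,"turn":0.0356},{"gripper":0,"dx":0,"dy":0,"dz":0,"turn":0.0356},{"gripper":0,"dx":0,"dy":0,"dz":0,"turn":0.0356},{"gripper":0,"dx":0,"dy":0,"dz":0,"turn":0},{"gripper":0,"dx":0,"dy":0,"dz":0,"turn":0},{"gripper":0,"dx":0,"dy":0,"dz":0,"turn":0}]'
python3 - <<'E'
from h import *
over('p30',1)
im=cv2.imread('pics/p30.png')
print([(r,int(im[r,321].max())) for r in range(200,254,2)])
E
```

```text
time: 22.7
ee_pos: [628.2, -141.3, 100.8]
ee_rot: [-3.142, 0.001, -0.152]
force: [-0.6, -0.2, -1.2]
grip_width: 22.0
gripper_force: 59.4
[ 628.3 -141.3  100.9] [-3.1416e+00  3.0000e-04 -1.5210e-01] [ 0.5 -0.3 -1.4] 22.30027666082042
expected butt bottom/top [321.6 204.2] [321.6 217.2]
floor far rail [array([355.6, 198.8]), array([322.8, 198.6]), array([290. , 198.6])] seated butt/tip [322.9 180.6] [322.  388.1]
dx dy mm to notch -0.0 0.5 turn 0.0011
[(200, 250), (202, 250), (204, 250), (206, 242), (208, 130), (210, 124), (212, 125), (214, 124), (216, 124), (218, 125), (220, 129), (222, 245), (224, 247), (226, 247), (228, 247), (230, 247), (232, 247), (234, 247), (236, 247), (238, 247), (240, 247), (242, 247), (244, 247), (246, 247), (248, 246), (250, 200), (252, 193)]
```

View pics/p30.png

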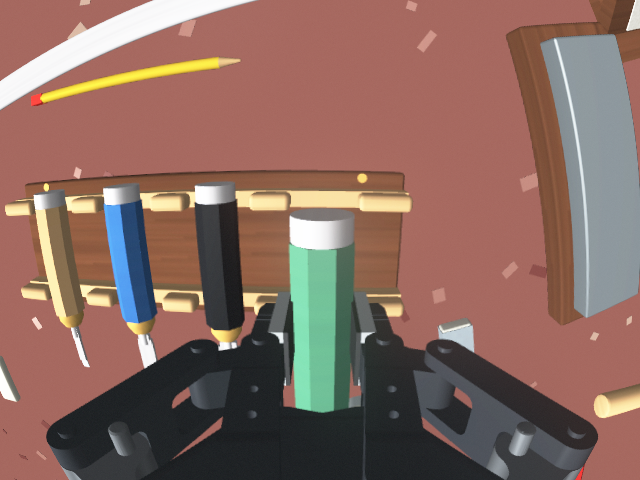

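The black chisel is well seated in notch_2. Green's butt edge is at row 221 (expected 217), about 2 mm back, and the notch floor spans 290–360. I'll correct by about 2 mm forward and 1.3 mm to the right, then lower.

```bash
python3 -m inch '[{"gripper":0,"dx":0.024,"dy":0.017,"dz":0.45,"turn":0.0011},{"gripper":0,"dx":0,"dy":0,"dz":0.37,"turn":0},{"gripper":0,"dx":0,"dy":0,"dz":0.13,"turn":0},{"gripper":0,"dx":0,"dy":0,"dz":0.06,"turn":0},{"gripper":0,"dx":0,"dy":0,"dz":0.02,"turn":0},{"gripper":0,"dx":0,"dy":0,"dz":0,"turn":0},{"gripper":0,"dx":0,"dy":0,"dz":0,"turn":0},{"gripper":0,"dx":0,"dy":0,"dz":0,"turn":0},{"gripper":0.5,"dx":0,"dy":0,"dz":0,"turn":0},{"gripper":0.5,"dx":0,"dy":0,"dz":0,"turn":0},{"gripper":0.5,"dx":0,"dy":0,"dz":0,"turn":0},{"gripper":0.5,"dx":0,"dy":0,"dz":0,"turn":0},{"gripper":0.5,"dx":0,"dy":0,"dz":-0.3,"turn":0},{"gripper":0.5,"dx":0,"dy":0,"dz":-0.5,"turn":0},{"gripper":0.5,"dx":0,"dy":0,"dz":-0.5,"turn":0},{"gripper":0.5,"dx":0,"dy":0,"dz":-0.4,"turn":0},{"gripper":0.5,"dx":0,"dy":0,"dz":0,"turn":0},{"gripper":0.5,"dx":0,"dy":0,"dz":0,"turn":0},{"gripper":0.5,"dx":0,"dy":0,"dz":0,"turn":0}]'
python3 - <<'E'
from h import *
over('q30',1); over('q30b',2)
im=cv2.imread('pics/q30.png'); hsv=cv2.cvtColor(im,cv2.COLOR_BGR2HSV)
g=((hsv[...,0]>60)&(hsv[...,0]<90)&(hsv[...,1]>60)).astype(np.uint8)   # green handle
w=((hsv[...,1]<30)&(hsv[...,2]>180)).astype(np.uint8)                 # caps, steel
for nm,m,box in(('green',g,(250,150,380,350)),('white',w,(200,150,380,420)),('black',(im.max(2)<90).astype(np.uint8),(190,170,250,300))):
    x0,y0,x1,y1=box; n,l,st,c=cv2.connectedComponentsWithStats(m[y0:y1,x0:x1])
    print(nm,[(st[i,:4]+[x0,y0,0,0]).tolist()+[int(st[i,4])] for i in range(1,n) if st[i,4]>60])
E
```

```text
time: 24.33
ee_pos: [629.8, -142.9, 151.2]
ee_rot: [-3.142, 0.0, -0.158]
force: [-0.7, 0.0, -0.0]
grip_width: 42.7
gripper_force: 0.0
[ 629.  -142.7  149.9] [-3.1413e+00  2.3000e-03 -1.5790e-01] [-0.2 -0.6 -0.5] 42.52852604649083
expected butt bottom/top [321.4 205.7] [321.3 218.8]
floor far rail [array([347.5, 189.9]), array([320.5, 189.9]), array([293.6, 190. ])] seated butt/tip [320.5 175.2] [321.1 352.3]
dx dy mm to notch -0.9 -0.7 turn -0.0007
[ 628.6 -142.6  149.3] [-3.1412  0.0035 -0.1579] [ 0.3 -0.2 -0.3] 42.77903413930897
expected butt bottom/top [321.6 205. ] [321.5 218.2]
floor far rail [array([261.6, 189.3]), array([235.5, 189.9]), array([210.3, 190.6])] seated butt/tip [234.9 175.4] [244.9 350.6]
dx dy mm to notch -0.7 -64.7 turn -0.0007
green [[305, 192, 33, 108, 2853]]
white [[305, 177, 24, 16, 341], [216, 179, 20, 16, 283], [303, 312, 38, 39, 1327], [240, 335, 12, 10, 68], [329, 371, 51, 40, 1576]]
black [[216, 191, 34, 109, 3206]]
```

Green is centred at column 321 with its tip at row 351, and black's handle and cap match too (all within 1–2 px of prediction). The gripper is clear, so I'm handing in.

```bash
python3 -c "
from cell import ctrl
print(ctrl.sign_off())"
```

```text
the job is handed in; nothing more can be done
None
```

All four chisels lie in the rest in width order, from the 6 mm in notch_4 beside the printing block to the 30 mm in notch_1, each about 1–2 mm from its target in the wrist images; I handed the job in at about 24 s of the 96 s allowed, and no verdict came back.

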